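Stir the drying walnuts

TASK

Turn the walnuts drying in the round baking tin: take the wooden stirrer from its crock and, with its foot down among the nuts, stir round the bottom of the tin for two full anticlockwise turns (seen from above), beginning and ending at the far side, so that most nuts end up in a new place. Keep all nuts in the tin and your fingers off them, and do not shove or tip the tin. Then stand the stirrer back in the crock, foot down, leaving the jar and the mug as they are.

Things in the scene. Friction and masses are not known exactly. Their poses are not given: they have to be found in the camera images.
- tin: round dark steel baking tin, loose, about 0.9 kg, 230 mm across the rim, 60 mm high, upright wall 4 mm thick, flat inner floor 214 mm across, 4 mm above the origin. Origin: centre of the underside; z up, x away from the robot (far side), y to its left. A circle of the foot of about 50 mm radius runs through the ring of nuts and leaves room for a nut between foot and wall.
- crock: small straight terracotta utensil pot, loose, 0.9 kg, 70 mm across, 90 mm high, bore 50 mm (54 mm at the mouth), inner floor 8 mm above the origin. Origin: centre of the underside; z up. It starts with the stirrer standing in it.
- stirrer: wooden porridge stick, 200 mm long, standing foot down in the crock. Foot: smooth round bulb 28 mm across, 55 mm high, with a flat 23 mm underside; above it, to the top, a square handle 17 x 17 mm, its flat sides across x and y. Origin: centre of the foot's flat underside; z along the stick to its top. Grip it from above on two flat sides, 135 to 160 mm above the foot.
- coffee_jar: round jar with brown lid, 66 mm across, 110 mm high, bystander behind the work. Origin: centre of the underside; z up.
- mug: small white mug with dots, 63 mm across (92 with its handle), 55 mm high, bystander at the left. Origin: centre of the underside; z up.
- walnut_0: one of five alike brown walnuts lying in a ring of about 52 mm radius on the tin's floor, 40 mm long, 34 mm thick. Origin: its centre; x along its length.
- walnut_1: one of five alike brown walnuts lying in a ring of about 52 mm radius on the tin's floor, 40 mm long, 34 mm thick. Origin: its centre; x along its length.
- walnut_2: one of five alike brown walnuts lying in a ring of about 52 mm radius on the tin's floor, 40 mm long, 34 mm thick. Origin: its centre; x along its length.
- walnut_3: one of five alike brown walnuts lying in a ring of about 52 mm radius on the tin's floor, 40 mm long, 34 mm thick. Origin: its centre; x along its length.
- walnut_4: one of five alike brown walnuts lying in a ring of about 52 mm radius on the tin's floor, 40 mm long, 34 mm thick. Origin: its centre; x along its length.
Things that resemble listed ones, but are neither listed nor needed, are in the scene too. Leave any grey, purple or yellow look-alike of the walnut_3 alone.

How it is judged:
On the way, in this order (a step that is already met when the one before it is completed fails the run):
1. the held stirrer's foot is down among the walnuts at the far side of the tin's bottom (turn 1) (x of stirrer in the frame of tin above 0.03 m and y of stirrer in the frame of tin between -0.03 and 0.03 m and horizontal distance between stirrer and tin below 0.1 m and z of stirrer in the frame of tin below 0.035 m and contact force between the fingers and stirrer above 0.5 N).
2. the held stirrer's foot is down among the walnuts at the left side of the tin's bottom (turn 1) (y of stirrer in the frame of tin above 0.03 m and x of stirrer in the frame of tin between -0.03 and 0.03 m and horizontal distance between stirrer and tin below 0.1 m and z of stirrer in the frame of tin below 0.035 m and contact force between the fingers and stirrer above 0.5 N).
3. the held stirrer's foot is down among the walnuts at the near side of the tin's bottom (turn 1) (x of stirrer in the frame of tin below -0.03 m and y of stirrer in the frame of tin between -0.03 and 0.03 m and horizontal distance between stirrer and tin below 0.1 m and z of stirrer in the frame of tin below 0.035 m and contact force between the fingers and stirrer above 0.5 N).
4. the held stirrer's foot is down among the walnuts at the right side of the tin's bottom (turn 1) (y of stirrer in the frame of tin below -0.03 m and x of stirrer in the frame of tin between -0.03 and 0.03 m and horizontal distance between stirrer and tin below 0.1 m and z of stirrer in the frame of tin below 0.035 m and contact force between the fingers and stirrer above 0.5 N).
5. the held stirrer's foot is down among the walnuts at the far side of the tin's bottom (turn 2) (all of step 1).
6. the held stirrer's foot is down among the walnuts at the left side of the tin's bottom (turn 2) (all of step 2).
7. the held stirrer's foot is down among the walnuts at the near side of the tin's bottom (turn 2) (all of step 3).
8. the held stirrer's foot is down among the walnuts at the right side of the tin's bottom (turn 2) (all of step 4).
9. the held stirrer's foot is back at the far side: two full turns (all of step 5).
At the end, for the whole second after the job is handed in: Stirrer released, at rest in the upright crock: foot within 25 mm of its axis, under 25 mm above its underside, lean under 0.35 rad. Tin upright, all five walnuts at rest in it (within 100 mm of its axis, below the rim), at least three over 20 mm from where they began (z of stirrer in the frame of crock below 0.025 m and horizontal distance between stirrer and crock below 0.025 m and angle between stirrer's own z axis and vertical below 0.35 rad and linear speed of stirrer below 0.03 m/s and angle between each of crock, tin's own z axis and vertical below 0.1 rad and horizontal distance between each of walnut_0, walnut_1, walnut_2, walnut_3, walnut_4 and tin below 0.1 m and z of each of walnut_0, walnut_1, walnut_2, walnut_3, walnut_4 in the frame of tin below 0.06 m and linear speed of each of walnut_0, walnut_1, walnut_2, walnut_3, walnut_4 below 0.05 m/s and (distance of each of walnut_0, walnut_1, walnut_2 from where it was at the start of the episode above 0.02 m or distance of each of walnut_0, walnut_1, walnut_3 from where it was at the start of the episode above 0.02 m or distance of each of walnut_0, walnut_1, walnut_4 from where it was at the start of the episode above 0.02 m or distance of each of walnut_0, walnut_2, walnut_3 from where it was at the start of the episode above 0.02 m or distance of each of walnut_0, walnut_2, walnut_4 from where it was at the start of the episode above 0.02 m or distance of each of walnut_0, walnut_3, walnut_4 from where it was at the start of the episode above 0.02 m or distance of each of walnut_1, walnut_2, walnut_3 from where it was at the start of the episode above 0.02 m or distance of each of walnut_1, walnut_2, walnut_4 from where it was at the start of the episode above 0.02 m or distance of each of walnut_1, walnut_3, walnut_4 from where it was at the start of the episode above 0.02 m or distance of each of walnut_2, walnut_3, walnut_4 from where it was at the start of the episode above 0.02 m)); the robot touches nothing.
It fails at once if a walnut leaves the tin (horizontal distance between any of walnut_0, walnut_1, walnut_2, walnut_3, walnut_4 and tin above 0.12 m).
It fails at once if the fingers press on a walnut (contact force between the fingers and walnut_0 above 1 N or contact force between the fingers and walnut_1 above 1 N or contact force between the fingers and walnut_2 above 1 N or contact force between the fingers and walnut_3 above 1 N or contact force between the fingers and walnut_4 above 1 N).
It fails at once if the tin is shoved more than 40 mm or tipped (distance of tin from where it was at the start of the episode above 0.04 m or angle between tin's own z axis and vertical above 0.25 rad).
It fails at once if the crock is tipped over (angle between crock's own z axis and vertical above 0.6 rad).
It fails at once if the jar or the mug is pushed away or tipped (distance of any of coffee_jar, mug from where it was at the start of the episode above 0.03 m or angle between any of coffee_jar, mug's own z axis and vertical above 0.3 rad).
It also fails if it takes over 72 s, if anything falls off the work surface, if the arm or the gripper's body presses on something with over 40 N, if the wrist force passes 120 N, or if a joint passes its speed limit or range.

ROBOT

A 6-joint arm with a two-finger parallel gripper is mounted at the origin on a cart in front of the work surface, level with it; the furniture and walls round the work are solid. World frame = base frame: x ahead of the robot, y to its left, z up, the work surface at z = 0. Lengths are in m, angles in rad, forces in N, time in s.
With the tool pointing down it reaches from about 0.275 to 1 m from the base axis. Payload 8.4 kg.
Tool frame: the origin (TCP) lies on the centre line of the jaws, within the pads' length; the fingertips stand 17 mm ahead of it and the grasp point (between the pads) lies 2 mm behind it (bot.tcp_to_tips is the y of the fingertips in the tool frame, in m); y points along the fingers, z is the direction in which the jaws open and shut, and the axes are right-handed (so a half turn about y gives the same grasp; the last joint's range is limited). The gripper opens to 85 mm and grips with 20 to 120 N. Pads are 22 mm wide; open, the fingers measure 114 mm over their backs; the gripper's body (76 mm by 85 mm) begins 54 mm behind the grasp point. The pads swing forward as they close: fully open they stand 13 mm farther back than shut.
Start: joints at [1.214, 0.353, 1.633, -0, 1.155, -0.002], TCP at [0.217, 0.586, 0.248] pointing down, gripper open.
Joint ranges: [-2.63, 2.63], [-0.92, 2.1], [0.06, 2.66], [-1.3, 4.44], [0, 2.69], [-3.02, 3.02]. Speed limits (rad/s): [2.22, 2.22, 2.79, 3.14, 3.14, 3.14].

INTERFACE

Orientations are given as a unit quaternion [x, y, z, w].
In Python, from workcell import bot, hand, kinematics, get_obs, vision, hand_in gives the robot as it stands. The module is installed in compiled form; this text tells all that it offers. Calls block until the motion is done:
- bot.reach(position, orientation): joint-space move of the TCP to a pose.
- bot.servo_line(position, ori=None, velocity=0.15): straight line of the TCP; ori=None keeps the orientation; velocity is the mean speed in m/s.
- bot.goto_joints(angles): joint-space move.
- hand.move_gripper(opening, strength=None): finger opening in m; strength is the grip in N (None keeps the last); returns when the fingers have stopped.
- bot.dwell(seconds).
- kinematics.solve_ik(position, orientation): joint angles nearest the present ones, or None.
- get_obs(): the state.
- vision.read_camera(name): name is "scene" or "side" or "wrist"; returns a dict with "frame" (384x512x3 uint8, red, green, blue), "intrinsics" (3x3 intrinsics, pixels), "dist" ([k1, k2, p1, p2, k3] as OpenCV has them; the pictures are not rectified), "view" (4x4, takes a point from world to camera coordinates). Camera axes: x right, y down, z forward; pixel columns grow to the right and rows downward; lengths in m; the calibration is good to about 2 mm. A picture is of the moment at which its call begins. There is no depth.
A pose or a line that the arm cannot do raises bot.IKError and nothing moves.
- hand_in(): hands the job in, once; it reports no verdict.
The state is a dict: "time_s": time; "joint_pos": joint angles; "joint_vel": joint speeds; "joint_efforts": joint torques, N m; "position": TCP position; "orientation": TCP orientation; "wrist_force": force on the tool from outside, world axes, zero at the start; "ft_torque": the same for the moment, N m; "gripper_width": finger opening in m.
Only numpy, scipy, OpenCV 4.12 (cv2) and the standard library are available. Lean on these libraries where they do the work, as an engineer would, in place of code of your own. Each camera call takes 0.05 s, during which the arm holds its last target.

## Working session

There is one attempt and no reset: what is moved stays moved. The work goes in short steps, each a Python script; the robot and the scene stay as the last script left them, time stands still between calls to the robot, and variables do not carry over. Pictures are saved under pics/ and viewed, and the job is handed in when it is done.

```bash
mkdir -p pics
python3 - <<'E'
from workcell import bot, get_obs, vision
import cv2,numpy as np
print(get_obs()); print(bot.tcp_to_tips)
for n in ["scene","side","wrist"]:
    c=vision.read_camera(n); cv2.imwrite(f"pics/{n}0.png",c["frame"][:,:,::-1]); print(n,c["intrinsics"],c["dist"],np.round(c["view"],3), -c["view"][:3,:3].T@c["view"][:3,3])
E
```

```text
{'time_s': 0.0, 'joint_pos': array([ 1.21359689e+00,  3.53687867e-01,  1.63415562e+00, -9.49641933e-06,
        1.15518821e+00, -2.34429500e-03]), 'joint_vel': array([ 0.00075728, -0.00075677,  0.00097524, -0.0011586 , -0.00115279,
        0.00092797]), 'joint_efforts': array([ 1.15194067e-03, -6.05257344e+01, -3.42079318e+01,  4.61335708e-05,
        9.03951412e-03,  1.27703970e-05]), 'position': array([0.21696719, 0.58563783, 0.24752766]), 'orientation': array([ 0.69650708, -0.1248896 ,  0.1247137 , -0.69550483]), 'wrist_force': array([-0.6238199 , -1.01593993, -0.37280232]), 'ft_torque': array([-0.06144678, -0.03416389,  0.00585646]), 'gripper_width': 0.08544036710700169}
0.017
scene [[455.22675252   0.         255.57350686]
 [  0.         455.22675252 189.57009049]
 [  0.           0.           1.        ]] [-0.12888087  0.          0.          0.          0.        ] [[ 0.742 -0.671  0.007 -0.324]
 [-0.432 -0.486 -0.76   0.329]
 [ 0.513  0.56  -0.65   0.763]
 [ 0.     0.     0.     1.   ]] [-0.00910481 -0.48516021  0.7478098 ]
side [[347.9053999    0.         253.4208069 ]
 [  0.         347.9053999  190.32295254]
 [  0.           0.           1.        ]] [-0.06104382  0.          0.          0.          0.        ] [[-0.749  0.662  0.014  0.359]
 [ 0.574  0.66  -0.485 -0.35 ]
 [-0.331 -0.355 -0.874  1.334]
 [ 0.     0.     0.     1.   ]] [0.91035271 0.46737414 0.99146198]
wrist [[324.87691159   0.         253.76726991]
 [  0.         324.87691159 191.76604366]
 [  0.           0.           1.        ]] [-0.07467147  0.          0.          0.          0.        ] [[ 0.347  0.938 -0.002 -0.624]
 [ 0.902 -0.333  0.273 -0.037]
 [ 0.256 -0.096 -0.962  0.379]
 [ 0.     0.     0.     1.   ]] [0.15342385 0.60924702 0.37417891]
```

View pics/scene0.png

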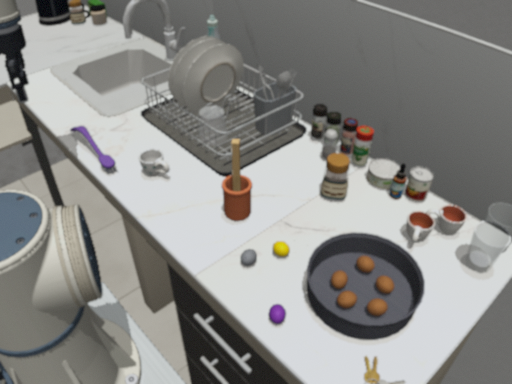

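View pics/side0.png

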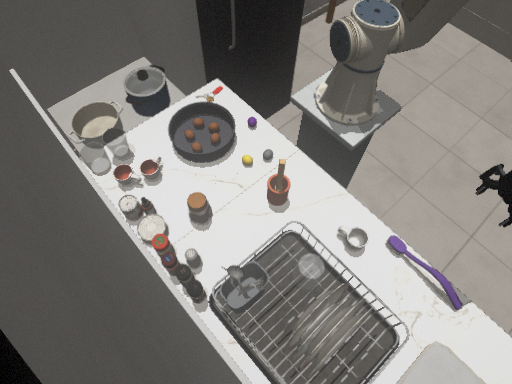

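View pics/wrist0.png

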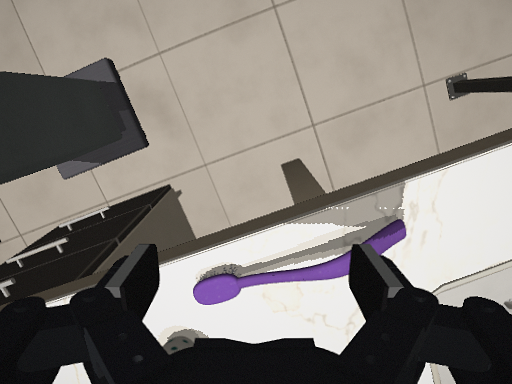

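Scene picture: the tin is at about (364,283) with five brown nuts. The grey (248,257), yellow (281,248) and purple (277,313) look-alikes lie outside it. The crock with the stirrer is at (237,198), the jar at (337,178) and the mug at (152,162). In the side picture the tin is at (202,132), the crock at (279,190) and the stirrer's top at (282,162). I'll enlarge these and measure.

```bash
cat > h.py <<'E'
import numpy as np, cv2
from workcell import vision
def cam(n): return vision.read_camera(n)
def ray(c,p):
    u=cv2.undistortPoints(np.array([[p]],float),c["intrinsics"],np.array(c["dist"]))[0,0]
    R=c["view"][:3,:3];t=c["view"][:3,3]
    d=R.T@np.array([u[0],u[1],1]);return -R.T@t,d/np.linalg.norm(d)
def plane(c,p,z):
    o,d=ray(c,p);return o+d*(z-o[2])/d[2]
def tri(c1,p1,c2,p2):
    A=np.zeros((3,3));b=np.zeros(3);r=[]
    for c,p in((c1,p1),(c2,p2)):
        o,d=ray(c,p);M=np.eye(3)-np.outer(d,d);A+=M;b+=M@o;r.append((o,d))
    X=np.linalg.solve(A,b);return X,[np.linalg.norm(np.cross(X-o,d)) for o,d in r]
def proj(c,P):
    v=c["view"];r=cv2.Rodrigues(v[:3,:3])[0]
    return cv2.projectPoints(np.array(P,float).reshape(-1,3),r,v[:3,3],c["intrinsics"],np.array(c["dist"]))[0][:,0]
def crop(c,x0,y0,w,h,s,fn):
    im=c["frame"][y0:y0+h,x0:x0+w,::-1];cv2.imwrite(fn,cv2.resize(im,None,fx=s,fy=s,interpolation=cv2.INTER_CUBIC))
def mask(c,box,f):
    x0,y0,x1,y1=box;hsv=cv2.cvtColor(c["frame"],cv2.COLOR_RGB2HSV).astype(int);m=np.zeros(hsv.shape[:2],np.uint8)
    m[y0:y1,x0:x1]=f(hsv[y0:y1,x0:x1])*255;return m
E
python3 - <<'E'
from h import *
s=cam("scene");d=cam("side")
a=s["frame"][125:225,190:270,::-1];b=d["frame"][150:220,250:310,::-1]
a=cv2.resize(a,(400,500),interpolation=2);b=cv2.resize(b,(360,420),interpolation=2)
o=np.zeros((500,760,3),np.uint8);o[:,:400]=a;o[:420,400:]=b;cv2.imwrite("pics/crock1.png",o)
a=s["frame"][225:345,295:435,::-1];b=d["frame"][95:170,160:245,::-1]
a=cv2.resize(a,(420,360),interpolation=2);b=cv2.resize(b,(340,300),interpolation=2)
o=np.zeros((360,760,3),np.uint8);o[:,:420]=a;o[:300,420:]=b;cv2.imwrite("pics/tin1.png",o)
for nm,c,box in(("scene",s,(295,225,435,345)),("side",d,(155,90,250,170))):
    hs=lambda h:(h[...,2]<110)
    m=mask(c,box,hs);cs,_=cv2.findContours(m,0,2);k=max(cs,key=cv2.contourArea)
    print(nm,"tin",cv2.boundingRect(k),cv2.fitEllipse(k))
    m=mask(c,box,lambda h:(h[...,0]<16)&(h[...,1]>120)&(h[...,2]>50))
    n,l,st,ce=cv2.connectedComponentsWithStats(m)
    for i in range(1,n):
        if st[i,4]>20: print(" nut",ce[i],st[i,4],plane(c,ce[i],.021)[:2].round(4))
E
```

```text
scene tin (306, 234, 118, 105) ((362.958740234375, 285.3942565917969), (103.65328216552734, 118.20913696289062), 106.58175659179688)
 nut [425.16666667 225.75      ] 24 [ 0.7692 -0.2124]
 nut [364.8960396  263.70792079] 202 [ 0.5749 -0.1869]
 nut [338.85024155 279.37198068] 207 [ 0.5028 -0.1766]
 nut [384.47488584 284.10502283] 219 [ 0.5616 -0.2472]
 nut [346.43589744 299.04273504] 234 [ 0.4767 -0.2181]
 nut [376.76446281 306.70661157] 242 [ 0.506  -0.2698]
side tin (169, 101, 66, 62) ((202.21449279785156, 131.77008056640625), (60.348384857177734, 65.98374938964844), 84.58397674560547)
 nut [216.13636364  91.27272727] 22 [ 0.365  -0.3432]
```

View pics/crock1.png

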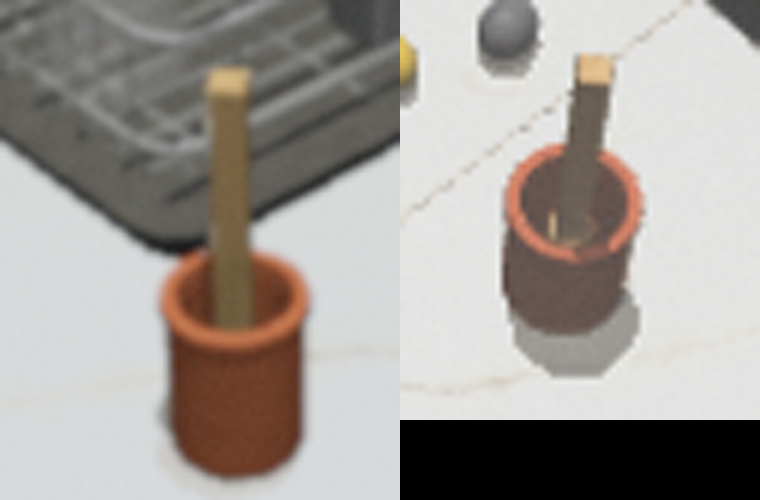

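View pics/tin1.png

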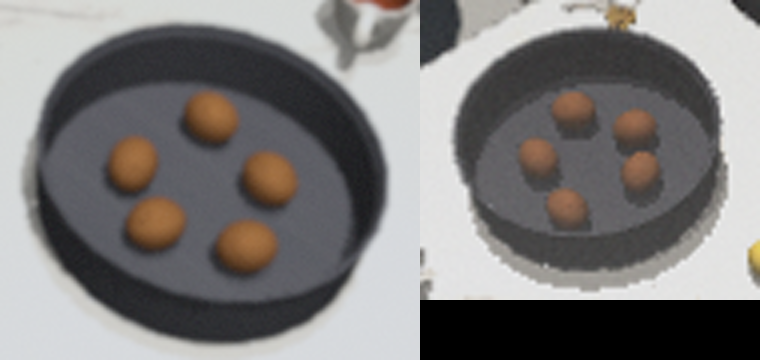

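Run:
```python
from h import *
from scipy.optimize import least_squares
s=cam("scene");d=cam("side")
print("top",tri(s,(235.2,141.0),d,(282.25,161.1)))
print("top planes z.208",plane(s,(235.2,141.0),.208),plane(d,(282.25,161.1),.208))
print("mouth",tri(s,(236.6,184.4),d,(278.7,183.5)),plane(s,(236.6,184.4),.09),plane(d,(278.7,183.5),.09))
def circ(c,cnt,z,far,r,rngs=0.6):
    o=ray(c,(256,192))[0]
    P=np.array([plane(c,p,z)[:2] for p in cnt[:,0].astype(float)])
    g=P.mean(0)
    for it in range(5):
        u=(g-o[:2]);u/=np.linalg.norm(u)
        q=P-g; ang=(q@u)/np.linalg.norm(q,axis=1)
        sel=ang>0.3 if far else ang<-0.5
        g=least_squares(lambda g:np.linalg.norm(P[sel]-g,axis=1)-r,g,loss="soft_l1",f_scale=.002).x
    res=np.linalg.norm(P[sel]-g,axis=1)-r
    return g,res.std(),sel.sum()
for nm,c,box,cb in(("scene",s,(295,225,430,345),(205,160,270,225)),("side",d,(155,90,250,170),(255,160,305,210))):
    m=mask(c,box,lambda h:(h[...,2]<125)&(h[...,1]<130)|(h[...,1]>90)&(h[...,0]<16)&(h[...,2]<180))
    cs,_=cv2.findContours(m,0,cv2.CHAIN_APPROX_NONE);k=max(cs,key=cv2.contourArea)
    print(nm,"tin far",circ(c,k,.06,True,.115),"near",circ(c,k,0.0,False,.111),circ(c,k,0.0,False,.115))
    m=mask(c,cb,lambda h:(h[...,0]<12)&(h[...,1]>110)&(h[...,2]>60))
    cs,_=cv2.findContours(m,0,cv2.CHAIN_APPROX_NONE);k=max(cs,key=cv2.contourArea)
    print(nm,"crock far",circ(c,k,.09,True,.035),"near",circ(c,k,0.0,False,.035))
m=mask(d,(165,100,240,165),lambda h:(h[...,0]<14)&(h[...,1]>90)&(h[...,2]>70))
n,l,st,ce=cv2.connectedComponentsWithStats(m)
for i in range(1,n):
    if st[i,4]>10: print(" nut",ce[i],st[i,4],plane(d,ce[i],.021)[:2].round(4))
for n,px in(("mug",(152,160)),("jar",(336,198)),("grey",(248,257)),("yel",(281,248)),("pur",(277,313))): print(n,plane(s,px,.02))
```

```text
top (array([0.49335995, 0.12988438, 0.20321656]), [np.float64(0.000806481102312419), np.float64(0.000806481102312443)])
top planes z.208 [0.489458  0.1238533 0.208    ] [0.49526707 0.13244467 0.208     ]
mouth (array([0.49432786, 0.13026813, 0.08331486]), [np.float64(0.0008790890802162886), np.float64(0.0008790890802161788)]) [0.4898422  0.12341794 0.09      ] [0.49672423 0.13331922 0.09      ]
scene tin far (array([ 0.51746509, -0.22269224]), np.float64(0.0012301519421970709), np.int64(118)) near (array([ 0.5277185 , -0.21604098]), np.float64(0.0008123988351187037), np.int64(105)) (array([ 0.53179746, -0.21391009]), np.float64(0.0008541081110545797), np.int64(107))
scene crock far (array([0.48490787, 0.11928458]), np.float64(0.009379515081232623), np.int64(44)) near (array([0.50002035, 0.13676899]), np.float64(0.0017454594833834017), np.int64(24))
side tin far (array([ 0.52855239, -0.21066895]), np.float64(0.0023680932622327055), np.int64(70)) near (array([ 0.52447648, -0.21919214]), np.float64(0.0016133246264528783), np.int64(62)) (array([ 0.52223786, -0.2231674 ]), np.float64(0.001845014005944676), np.int64(63))
side crock far (array([0.49588174, 0.13659603]), np.float64(0.0013741490504153428), np.int64(16)) near (array([0.45335785, 0.09835507]), np.float64(0.001842400549608516), np.int64(21))
 nut [197.78181818 121.21818182] 55 [ 0.5063 -0.2707]
 nut [213.28 125.46] 50 [ 0.4764 -0.2188]
 nut [189.09433962 133.1509434 ] 53 [ 0.5619 -0.2474]
 nut [214.56862745 136.64705882] 51 [ 0.5039 -0.1765]
 nut [196.09615385 145.76923077] 52 [ 0.5761 -0.1873]
mug [0.43964083 0.41650664 0.02      ]
jar [ 0.68929441 -0.01068837  0.02      ]
grey [ 0.40692757 -0.00889499  0.02      ]
yel [ 0.47643092 -0.03703831  0.02      ]
pur [ 0.35540412 -0.14967165  0.02      ]
```

Naming: the brown things in the tin at scene (365,264), (339,279), (384,284), (346,299) and (377,307) are the five walnuts. The grey, yellow and purple ones lie outside and stay untouched. The only stick is the one in the crock; the enlarged crop shows its square wooden handle. The tin centre is about (0.524,-0.218), and crock and stick are about (0.494,0.130). Both cameras agree on the nuts to about 1 mm.

```bash
cat >> h.py <<'E'
from scipy.spatial.transform import Rotation as Ro
def ori(th): # tool y down, jaw axis at angle th from world x
    z=np.array([np.cos(th),np.sin(th),0]);y=np.array([0,0,-1.]);x=np.cross(y,z)
    return Ro.from_matrix(np.c_[x,y,z]).as_quat()
E
python3 - <<'E'
from h import *
from workcell import kinematics,get_obs
s=cam("scene")
print(Ro.from_quat(get_obs()["orientation"]).as_matrix().round(2))
for px in((172,75),(172,95),(215,118),(240,80)): print(px,[plane(s,px,z).round(2) for z in(.03,.2)])
print("rack corner",plane(s,(228,170),.02), plane(s,(143,115),.02))
for th in(0,np.pi/2,np.pi,-np.pi/2):
    for p in((.494,.13,.156),(.40,.25,.30),(.605,-.218,.156),(.524,-.268,.156),(.474,-.218,.156)):
        q=kinematics.solve_ik(p,ori(th)); print(round(th,2),p,None if q is None else np.round(q,2))
# handle top face edges
L=[(208,68),(250,68),(246,97),(206,93)]
P=[plane(s,(190+x/5-.4,125+y/5-.4),.205) for x,y in L]; print(np.round(P,4))
E
```

```text
[[ 0.94 -0.    0.35]
 [-0.35 -0.    0.94]
 [-0.   -1.   -0.  ]]
(172, 75) [array([0.75, 0.78, 0.03]), array([0.57, 0.48, 0.2 ])]
(172, 95) [array([0.67, 0.66, 0.03]), array([0.51, 0.39, 0.2 ])]
(215, 118) [array([0.69, 0.46, 0.03]), array([0.52, 0.23, 0.2 ])]
(240, 80) [array([0.9 , 0.59, 0.03]), array([0.69, 0.34, 0.2 ])]
rack corner [0.56390587 0.24730467 0.02      ] [0.54298412 0.63373213 0.02      ]
0 (0.494, 0.13, 0.156) [ 0.25  0.29  1.96 -0.    0.89  0.25]
0 (0.4, 0.25, 0.3) [ 0.56  0.06  1.89 -0.    1.2   0.56]
0 (0.605, -0.218, 0.156) [-0.35  0.47  1.67 -0.    1.   -0.35]
0 (0.524, -0.268, 0.156) [-0.48  0.4   1.79 -0.    0.95 -0.48]
0 (0.474, -0.218, 0.156) [-0.43  0.31  1.94 -0.    0.9  -0.43]
1.57 (0.494, 0.13, 0.156) [ 0.25  0.29  1.96 -0.    0.89 -1.32]
1.57 (0.4, 0.25, 0.3) [ 0.56  0.06  1.89 -0.    1.2  -1.02]
1.57 (0.605, -0.218, 0.156) [-0.35  0.47  1.67 -0.    1.   -1.92]
1.57 (0.524, -0.268, 0.156) [-0.48  0.4   1.79 -0.    0.95 -2.05]
1.57 (0.474, -0.218, 0.156) [-0.43  0.31  1.94 -0.    0.9  -2.  ]
3.14 (0.494, 0.13, 0.156) [ 0.25  0.29  1.96 -0.    0.89 -2.89]
3.14 (0.4, 0.25, 0.3) [ 0.56  0.06  1.89 -0.    1.2  -2.59]
3.14 (0.605, -0.218, 0.156) [-0.35  0.47  1.67 -0.    1.    2.79]
3.14 (0.524, -0.268, 0.156) [-0.48  0.4   1.79 -0.    0.95  2.67]
3.14 (0.474, -0.218, 0.156) [-0.43  0.31  1.94 -0.    0.9   2.71]
-1.57 (0.494, 0.13, 0.156) [ 0.25  0.29  1.96 -0.    0.89  1.83]
-1.57 (0.4, 0.25, 0.3) [ 0.56  0.06  1.89 -0.    1.2   2.13]
-1.57 (0.605, -0.218, 0.156) [-0.35  0.47  1.67 -0.    1.    1.22]
-1.57 (0.524, -0.268, 0.156) [-0.48  0.4   1.79 -0.    0.95  1.1 ]
-1.57 (0.474, -0.218, 0.156) [-0.43  0.31  1.94 -0.    0.9   1.14]
[[0.4926 0.1409 0.205 ]
 [0.5059 0.129  0.205 ]
 [0.4907 0.1139 0.205 ]
 [0.4802 0.1272 0.205 ]]
```

Run:
```python
from h import *
from workcell import bot,get_obs
bot.reach([.40,.25,.30],ori(-.75))
bot.reach([.494,.13,.265],ori(-.75))
o=get_obs();print(o["time_s"],o["position"])
w=cam("wrist");cv2.imwrite("pics/w1.png",w["frame"][:,:,::-1])
print(proj(w,[[.494,.13,.205],[.494,.13,.09],[.494,.13,.0]]), -w["view"][:3,:3].T@w["view"][:3,3])
```

```text
2.5083 [0.49389836 0.13043636 0.26469404]
[[251.8342367  218.64464804]
 [252.8201128  175.62594907]
 [253.20790742 158.74575199]] [0.54334467 0.18058913 0.39121116]
```

View pics/w1.png

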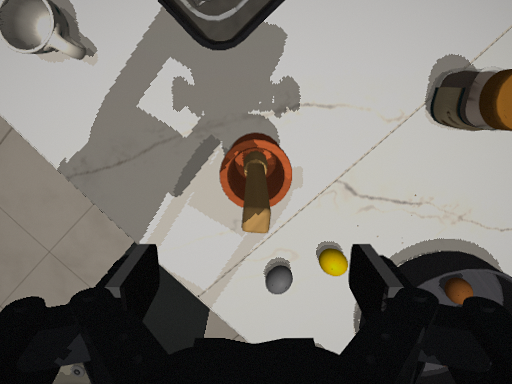

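Run:
```python
from h import *
im=cv2.imread("pics/w1.png")[120:250,200:310]
cv2.imwrite("pics/w1c.png",cv2.resize(im,None,fx=4.5,fy=4.5,interpolation=2))
```

```text
(no output)
```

View pics/w1c.png

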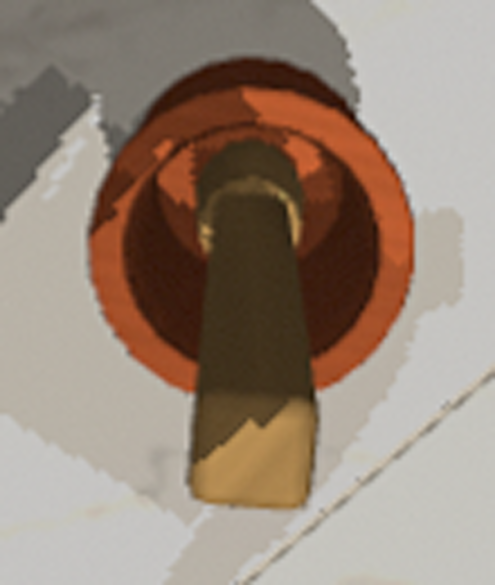

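Run:
```python
from h import *
w=cam("wrist")
f=lambda x,y:(200+x/4.5-.4,120+y/4.5-.4)
for z in(.203,.208):
    P=np.array([plane(w,f(*p),z)[:2] for p in((198,395),(318,400),(305,508),(190,500))])
    print(z,P.mean(0).round(4))
    for a,b in((0,1),(3,2),(3,0),(2,1)): e=P[b]-P[a];print(np.linalg.norm(e).round(4),np.degrees(np.arctan2(e[1],e[0])).round(1))
print("mouth",plane(w,f(251,240),.09),"foot?",plane(w,f(250,212),.063))
```

```text
0.203 [0.4945 0.1276]
0.0164 -45.4
0.0161 -47.2
0.0155 42.5
0.016 41.4
0.208 [0.4958 0.129 ]
0.0159 -45.4
0.0156 -47.2
0.0151 42.5
0.0156 41.4
mouth [0.49744258 0.13072615 0.09      ] foot? [0.49765058 0.13118273 0.063     ]
```

```bash
python3 - <<'E'
from h import *
from workcell import bot,hand,get_obs
q=ori(-.82)
bot.servo_line([.4955,.1295,.265],ori=q,velocity=.1)
bot.servo_line([.4955,.1295,.158],velocity=.08)
print(get_obs()["wrist_force"])
hand.move_gripper(0.010,strength=90)
o=get_obs();print(o["time_s"],o["position"],o["gripper_width"],o["wrist_force"])
bot.servo_line([.4955,.1295,.178],velocity=.06)
o=get_obs();print(o["time_s"],o["position"],o["gripper_width"],o["wrist_force"])
for n,b in(("scene",(190,110)),("side",(240,130))):
    crop(cam(n),b[0],b[1],100,120,5,f"pics/{n}2.png")
E
cd pics; python3 -c "
import cv2,numpy as np
a=cv2.imread('scene2.png');b=cv2.imread('side2.png');cv2.imwrite('g2.png',cv2.resize(np.hstack([a,b]),(800,480)))"
```

```text
[-0.07136983  0.11183977 -0.43972456]
4.9917 [0.49565167 0.1295847  0.15820348] 0.0158154996057613 [0.03073877 0.19360751 3.84982295]
5.475 [0.49568909 0.12952648 0.1784275 ] 0.01625999890665845 [-3.86663769e-01 -6.50643429e-04 -8.12432946e-01]
```

View pics/g2.png

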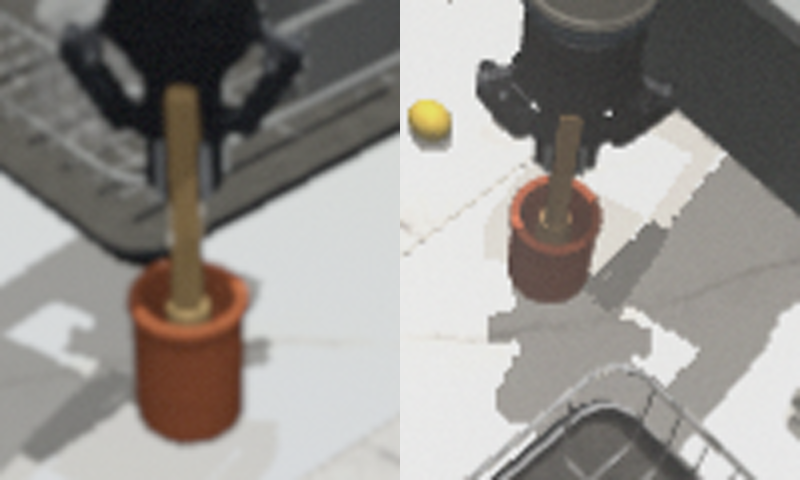

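The stirrer is held and straight, and its shoulder has risen to the crock's mouth. Next I lift it, carry it to the tin and check the foot's offset from the TCP.

```bash
python3 - <<'E'
from h import *
from workcell import bot,hand,get_obs
bot.servo_line([.4955,.1295,.295],velocity=.12)
bot.servo_line([.602,-.218,.295],velocity=.25)
o=get_obs();print(o["time_s"],o["position"],o["gripper_width"],o["wrist_force"])
s=cam("scene");d=cam("side");p=o["position"]
for n,c in(("scene",s),("side",d)):
    q=proj(c,[p-[0,0,.15]])[0];print(n,q)
    x0,y0=int(q[0])-50,max(0,int(q[1])-60)
    print(x0,y0)
    crop(c,x0,y0,100,120,4,f"pics/{n}3.png")
E
cd pics; python3 -c "
import cv2,numpy as np
a=cv2.imread('scene3.png');b=cv2.imread('side3.png');cv2.imwrite('g3.png',np.hstack([a,b]))"
```

```text
8.3 [ 0.60180557 -0.21690176  0.29504833] 0.015999319860761252 [ 0.07967314 -0.41210639 -0.94847764]
scene [396.75913706 222.84690852]
346 162
side [178.81250621 120.80156521]
128 60
```

View pics/g3.png

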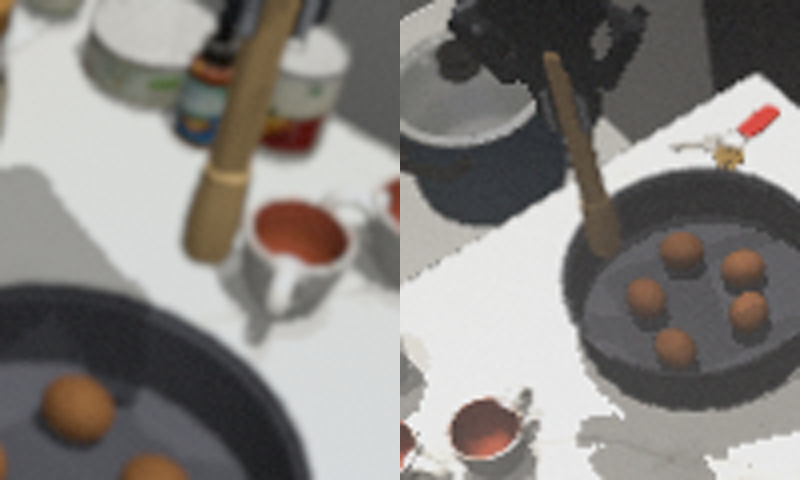

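The foot shows no lean: scene and side are within 2 px of the prediction. The gap between the nuts at the far side is clear, so I go down there.

```bash
cat >> h.py <<'E'
C=np.array([.524,-.218]); ZS=.160
def at(deg,r): a=np.radians(deg);return [C[0]+r*np.cos(a),C[1]+r*np.sin(a),ZS]
E
python3 - <<'E'
from h import *
from workcell import bot,hand,get_obs
p=at(0,.078)
bot.servo_line(p[:2]+[.21],velocity=.1)
bot.servo_line(p,velocity=.06)
o=get_obs();print(o["time_s"],o["position"],o["gripper_width"],o["wrist_force"])
for k,a in enumerate(range(12,97,12)):
    bot.servo_line(at(a,max(.05,.078-.028*a/36)),velocity=.08)
    o=get_obs();print(a,round(o["time_s"],2),o["wrist_force"].round(1),o["ft_torque"].round(2))
s=cam("scene");d=cam("side")
a=cv2.resize(s["frame"][160:350,290:440,::-1],(450,570),interpolation=2);b=cv2.resize(d["frame"][60:175,150:250,::-1],(348,400),interpolation=2)
im=np.zeros((570,798,3),np.uint8);im[:,:450]=a;im[:400,450:]=b;cv2.imwrite("pics/st1.png",im)
E
```

```text
10.3833 [ 0.60226626 -0.21809701  0.16033897] 0.015941345307718884 [ 0.94704885 -0.25224614 -0.58416405]
12 10.76 [ 0.1 -0.8 -0.4] [ 0.    0.01 -0.02]
24 11.11 [ 1.3 -0.7 -0.3] [-0.02 -0.    0.01]
36 11.44 [-0.1  0.3 -1.6] [ 0.04  0.05 -0.07]
48 11.72 [ 0.3  0.5 -0.7] [-0.05 -0.03  0.02]
60 12.01 [ 0.6 -0.6 -1.2] [ 0.03  0.05 -0.04]
72 12.29 [-0.3  0.3 -0.3] [-0.04 -0.01 -0.04]
84 12.57 [-0.1 -0.7 -0.1] [-0.03 -0.04  0.01]
96 12.86 [ 0.2  0.6 -0.3] [-0.01 -0.02  0.05]
```

View pics/st1.png

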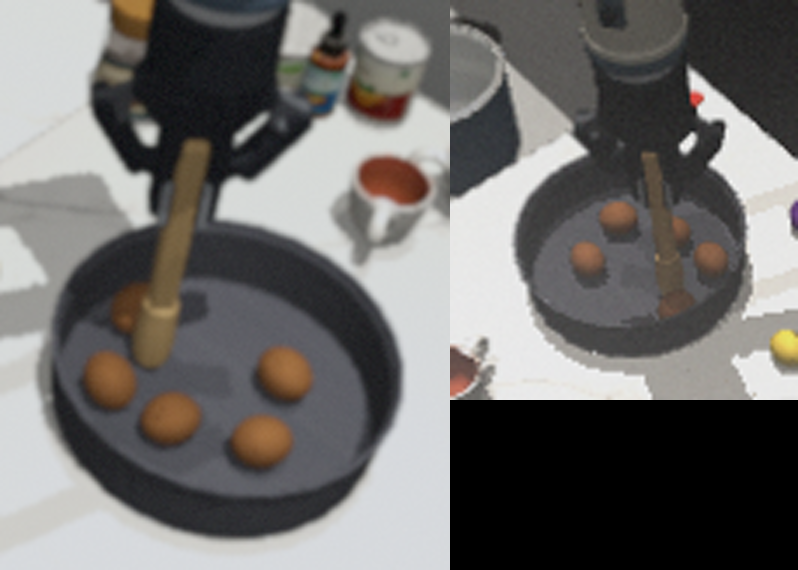

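The foot is down and stirring with low forces, and one nut has slid outward toward the wall. I carry on round to the far side.

```bash
cat >> h.py <<'E'
def look(fn):
    s=cam("scene");d=cam("side")
    a=cv2.resize(s["frame"][160:350,290:440,::-1],(450,570),interpolation=2);b=cv2.resize(d["frame"][60:175,150:250,::-1],(348,400),interpolation=2)
    im=np.zeros((570,798,3),np.uint8);im[:,:450]=a;im[:400,450:]=b;cv2.imwrite(fn,im)
E
python3 - <<'E'
from h import *
from workcell import bot,hand,get_obs
for a in range(108,361,12):
    bot.servo_line(at(a,.05),velocity=.08)
    o=get_obs()
    if np.linalg.norm(o["wrist_force"])>3 or a%60==0: print(a,round(o["time_s"],2),o["wrist_force"].round(1),o["ft_torque"].round(2))
look("pics/st2.png")
E
```

```text
120 13.53 [ 0.9 -0.9 -0.3] [-0.01 -0.02 -0.03]
180 14.94 [-0.4 -0.1 -1.1] [-0.01  0.02 -0.03]
240 16.36 [ 0.1  0.6 -1. ] [-0.03 -0.03 -0.06]
300 17.77 [ 0.   1.  -1.1] [ 0.01  0.01 -0.  ]
360 19.19 [ 0.6 -0.6 -1.2] [-0.06  0.    0.02]
```

View pics/st2.png

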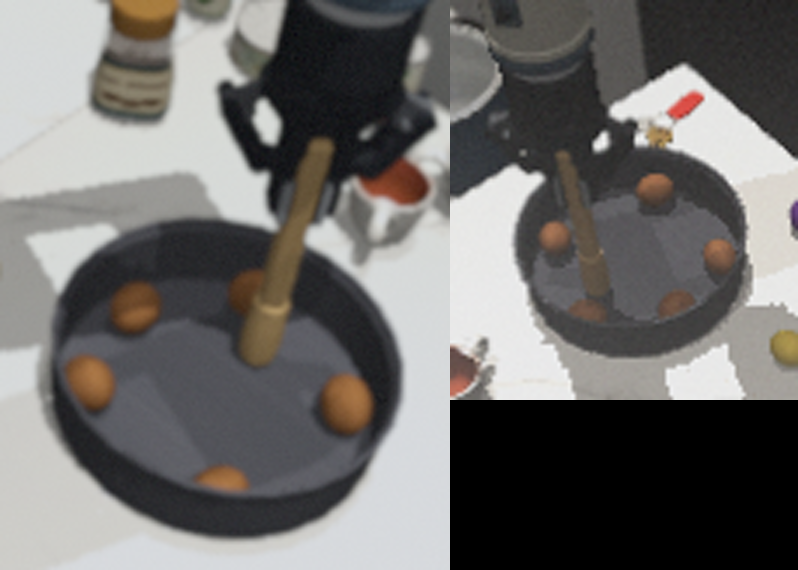

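After one turn the nuts have been pushed out to the wall and the tin has not moved. I run the second turn with a somewhat wider circle so they travel along, watching the forces.

Run:
```python
from h import *
from workcell import bot,hand,get_obs
for a in range(12,181,12):
    bot.servo_line(at(a,min(.070,.05+.02*a/60)),velocity=.08)
    o=get_obs();f=np.linalg.norm(o["wrist_force"])
    if f>3 or a%60==0: print(a,round(o["time_s"],2),o["wrist_force"].round(1),o["gripper_width"])
    if f>12: print("stop");break
look("pics/st3.png")
```

```text
60 20.87 [ 1.   0.6 -0.6] 0.015511686729833675
84 21.53 [ 1.  -2.9 -0.4] 0.01536661596377003
96 21.87 [ 1.5 -5.5  0.4] 0.01576914779599696
108 22.2 [ 0.2 -4.   0.1] 0.015812754437654893
120 22.53 [-0.5  0.1 -0.2] 0.01594896718179624
144 23.2 [ 4.3 -3.4 -0.2] 0.015548285826651147
156 23.53 [ 4.7 -2.2 -1.1] 0.015868189353304918
180 24.2 [ 0.3 -0.9 -1.2] 0.01594575987834178
```

View pics/st3.png

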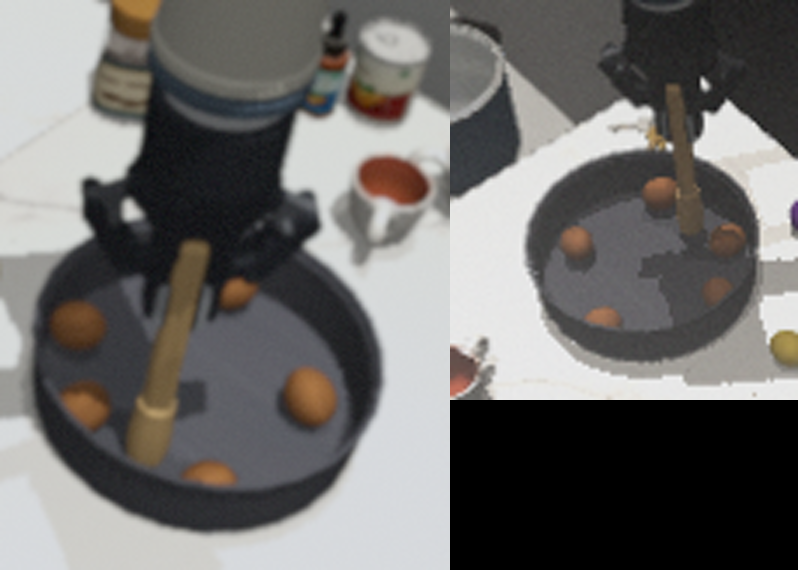

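The wider circle pinched nuts against the wall and shifted the tin: its right edge moved from 402 to 382 in the crop, about 7 px. I measure the shift before going on with a smaller circle.

Run:
```python
from h import *
s=cam("scene");d=cam("side")
# shift of tin outline (edge templates): right/bottom arc via known-radius circle fits on dark mask, start vs now
from scipy.optimize import least_squares
def near(img,c,box,seed):
    cc=dict(c);cc["frame"]=img
    m=mask(cc,box,lambda h:(h[...,2]<125)&(h[...,1]<130)|(h[...,1]>90)&(h[...,0]<16)&(h[...,2]<180))
    cs,_=cv2.findContours(m,0,cv2.CHAIN_APPROX_NONE);k=max(cs,key=cv2.contourArea)
    o=ray(c,(256,192))[0];P=np.array([plane(c,p,0)[:2] for p in k[:,0].astype(float)]);g=np.array(seed)
    for i in range(8):
        u=(g-o[:2])/np.linalg.norm(g-o[:2]);q=P-g;r=np.linalg.norm(q,axis=1);sel=((q@u)/r<-.5)&(abs(r-.113)<.02)
        g=least_squares(lambda g:np.linalg.norm(P[sel]-g,axis=1)-.113,g,loss="soft_l1",f_scale=.001).x
    return g,sel.sum()
s0=cv2.imread("pics/scene0.png")[:,:,::-1].copy();d0=cv2.imread("pics/side0.png")[:,:,::-1].copy()
for n,i0,c,b in(("scene",s0,s,(290,270,435,350)),("side",d0,d,(155,115,250,175))):
    a,_=near(i0,c,b,C);e,k=near(c["frame"],c,b,C);print(n,a,e,(e-a)*1000,k)
for c,b in((s,(290,230,430,345)),(d,(165,95,245,170))):
    m=mask(c,b,lambda h:(h[...,0]<16)&(h[...,1]>100)&(h[...,2]>50)&((h[...,0]<12)|True))
    n,l,st,ce=cv2.connectedComponentsWithStats(m)
    for i in range(1,n):
        if st[i,4]>15: print("nut",ce[i].round(1),st[i,4],plane(c,ce[i],.021)[:2].round(4))
```

```text
scene [ 0.52975718 -0.21497191] [ 0.52404628 -0.20332994] [-5.7109055  11.64196565] 104
side [ 0.52346905 -0.22125642] [ 0.51674038 -0.20899019] [-6.72867087 12.26623293] 58
nut [368.3 257. ] 101 [ 0.595  -0.1803]
nut [315.4 267.8] 228 [ 0.4901 -0.1242]
nut [392.9 291.8] 246 [ 0.5583 -0.2704]
nut [319.6 295. ] 175 [ 0.4453 -0.1763]
nut [359.7 317.3] 92 [ 0.4627 -0.2622]
nut [210.  113.7] 45 [ 0.4514 -0.27  ]
nut [185.9 128.2] 35 [ 0.5573 -0.2728]
nut [193.3 150.6] 29 [ 0.5953 -0.1773]
```

Both cameras agree that the tin shifted about 13 mm, against a limit of 40. Nuts B, C and D have already moved about 50 mm. I finish the turn round the new centre at 46 mm radius, which leaves a nut's width to the wall.

```bash
cat >> h.py <<'E'
C=np.array([.518,-.206])
E
python3 - <<'E'
from h import *
from workcell import bot,hand,get_obs
for a in [191]+list(range(204,361,12)):
    bot.servo_line(at(a,.046),velocity=.08)
    o=get_obs();f=np.linalg.norm(o["wrist_force"])
    if f>3 or a%60==0: print(a,round(o["time_s"],2),o["wrist_force"].round(1),o["gripper_width"])
    if f>12: print("stop");break
bot.servo_line(at(363,.048),velocity=.05)
o=get_obs();print(o["time_s"],o["position"])
look("pics/st4.png")
E
```

```text
240 25.88 [ 0.6  0.5 -1.5] 0.016059008028123236
300 27.21 [-0.3  0.3  0.8] 0.0162287452763635
360 28.54 [ 0.1  0.7 -1. ] 0.016072934176780917
28.7917 [ 0.56607833 -0.20345826  0.16001763]
```

View pics/st4.png

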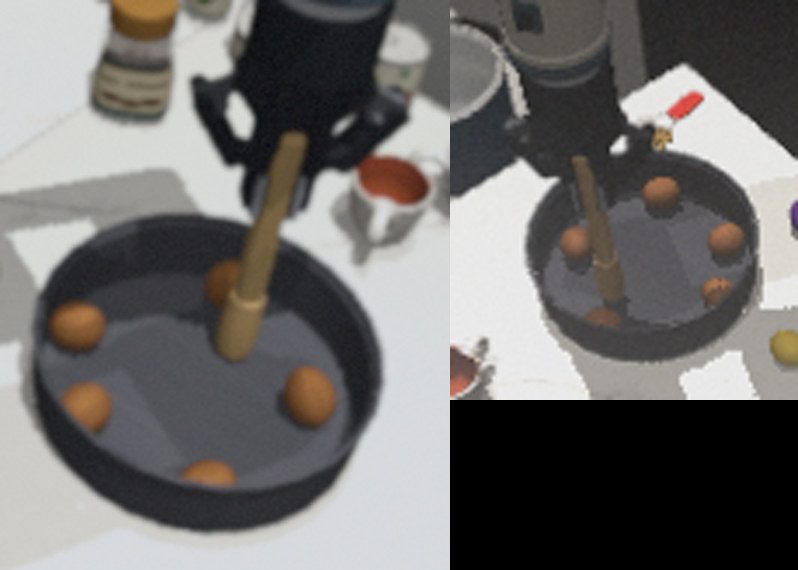

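The foot is back at the far side after two turns; the tin has not moved further and all five nuts are in it. I lift straight out and carry the stirrer back over the crock.

Run:
```python
from h import *
from workcell import bot,hand,get_obs
p=at(363,.048)
bot.servo_line(p[:2]+[.30],velocity=.1)
bot.servo_line([.4955,.1295,.30],velocity=.22)
o=get_obs();print(o["time_s"],o["position"])
s=cam("scene");d=cam("side")
for n,c in(("scene",s),("side",d)):
    print(n,proj(c,[o["position"]-[0,0,.151],[.4955,.1295,.09],[.4955,.1295,0]]).round(1))
a=cv2.resize(s["frame"][125:225,190:270,::-1],(400,500),interpolation=2);b=cv2.resize(d["frame"][140:220,250:314,::-1],(384,480),interpolation=2)
im=np.zeros((500,784,3),np.uint8);im[:,:400]=a;im[:480,400:]=b;cv2.imwrite("pics/pc.png",im)
look("pics/st5.png")
```

```text
32.1417 [0.49557855 0.12885477 0.29995286]
scene [[236.5 161.4]
 [236.8 182. ]
 [237.5 211. ]]
side [[279.5 171.9]
 [278.1 182.4]
 [276.  196.5]]
```

View pics/pc.png

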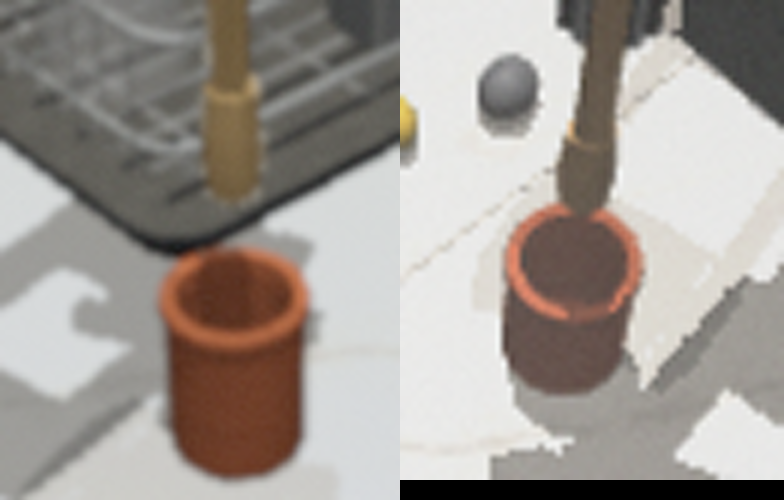

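View pics/st5.png

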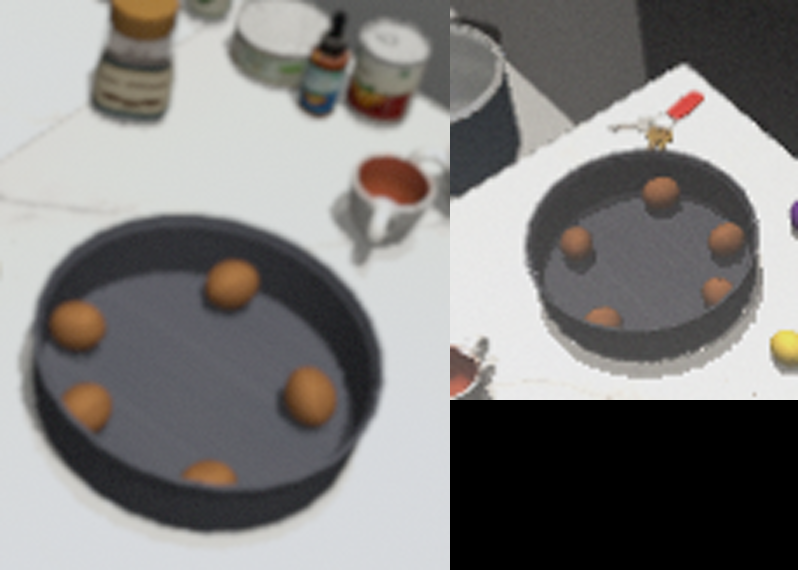

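The crock is where it was and the foot hangs over its mouth. All five nuts are in the tin, clear of the wall top. I put the stirrer in.

Run:
```python
from h import *
from workcell import bot,hand,get_obs
for z,v in((.24,.12),(.20,.06),(.165,.06),(.161,.03),(.1595,.02)):
    bot.servo_line([.496,.1297,z],velocity=v); o=get_obs();print(z,o["time_s"],o["wrist_force"].round(1),o["position"].round(4))
    if o["wrist_force"][2]>5 or np.linalg.norm(o["wrist_force"][:2])>6: print("touch");break
```

```text
0.24 32.9917 [-0.2  0.2 -0.2] [0.4963 0.1298 0.2404]
0.2 33.8083 [-0.2  0.8 -0.6] [0.4962 0.1297 0.2001]
0.165 34.5417 [ 0.1  0.3 -1. ] [0.4961 0.1297 0.165 ]
0.161 34.825 [ 0.6  0.8 -1.2] [0.496  0.1297 0.161 ]
0.1595 35.075 [-0.4 -0.2 -0.7] [0.496  0.1297 0.1595]
```

Run:
```python
from h import *
from workcell import bot,hand,get_obs
bot.servo_line([.496,.1297,.1585],velocity=.02); print(get_obs()["wrist_force"])
hand.move_gripper(.03); bot.dwell(.3)
hand.move_gripper(.085); bot.dwell(.3)
bot.servo_line([.496,.1297,.30],velocity=.1)
bot.reach([.42,.05,.38],ori(-.82)); bot.dwell(.5)
o=get_obs();print(o["time_s"],o["position"])
for n in("scene","side"): cv2.imwrite(f"pics/{n}9.png",cv2.resize(cam(n)["frame"][:,:,::-1],(768,576)))
```

```text
[ 0.51394913  0.39791041 -1.53785935]
39.4667 [0.42006733 0.05017491 0.37966038]
```

View pics/scene9.png

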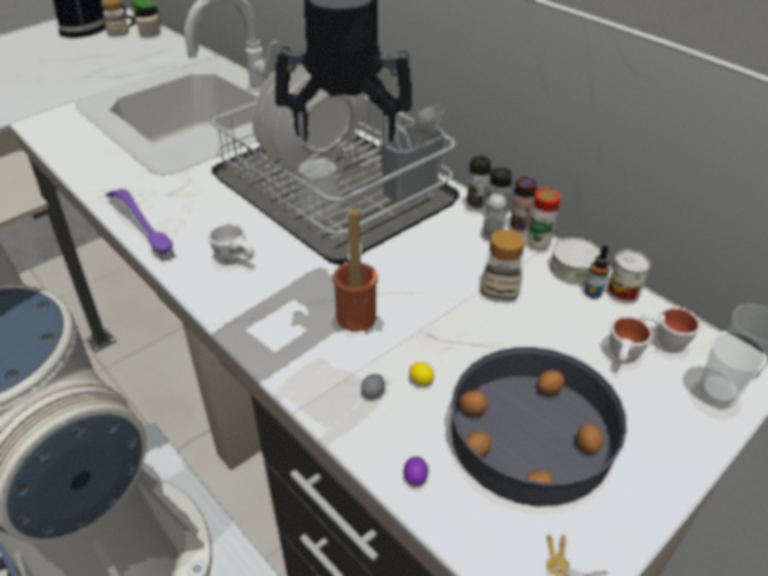

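View pics/side9.png

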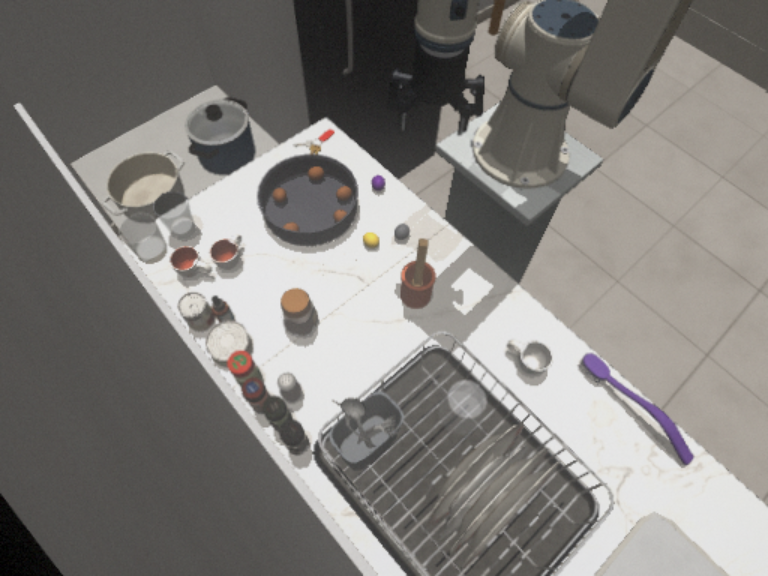

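The stirrer stands upright in the crock at scene (355,240) of the enlarged picture. The jar (505,265) and mug (228,240) are unmoved, and the gripper is clear. The nut at the tin's near wall (540,478) and the other four are all inside. Whichever nut is which, at least three are about 50 mm from every starting place.

```bash
python3 -c "
from workcell import hand_in
print(hand_in())"
```

```text
the job is handed in; nothing more can be done
None
```

I took the stirrer from the crock and stirred two full anticlockwise turns, starting and ending at the far side. I then stood it back in the crock, let go and handed the job in at about 39.5 s of the 72 s allowed; no verdict was reported.

- **Last pictures:** the stirrer stands upright in the crock, all five nuts are in the upright tin, and the jar, mug and coloured look-alikes are where they were. The gripper is well clear.
- **Nuts moved:** measured during the second turn, at least three nuts were about 50 mm from any starting place. The other two had moved about 22–24 mm, only just over the 20 mm mark. They looked the same in the later pictures.
- **What went wrong:** I widened the circle to 70 mm for the first half of the second turn. That pinched nuts against the wall and shifted the tin about 13 mm (limit 40 mm). I finished the turn at 46 mm about the tin's new centre and saw no further shift.
- **Readings that disagreed:** the two cameras put the stick's top and the crock's mouth 5–7 mm lower than their stated sizes. I used the stated heights and only the x and y from the pictures.
- **Forces:** the largest wrist force I read was about 6 N.

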